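# Check the two sprung corners of the setting plate

## Task

Before the gilt leaf is glued, check the two sprung corners of the clear setting plate, one at a time, with the fingertips. Press the corner with the round pad down until its needle is level with its index tab, keep it there for about a second without driving the needle on below the tab, and release it so that the plate springs back; then do the same with the corner that has the square pad. Only press: do not grip the plate, lift or lever anything, or shift the tabs or the things lying around.

Things in the scene. Friction and masses are not known exactly. Their poses are not given: they have to be found in the camera images.
- fixture: grey 210 x 210 x 12 mm base fixed to the table, carrying the sprung plate. Origin: centre of its underside; z up. In its frame (mm) the plate's pivot is at (-70, -70, 62), round pad (-70, 70), square pad (70, -70). Seen from the robot the pivot corner is nearest, round pad left, square pad right. Upright clear scale boards 55 x 5 mm, tops 100 high, at (-86, 130) and (130, -86)
- pad_round (a point): centre of the top of the round pad (black rubber disc, 34 mm wide, 4 mm high) on the plate's left corner, 74 mm above the table at rest; moves with the plate. The clear plate, 180 x 180 x 6 mm, tilts about its pivot corner. Pressed on the pad's centre, this corner alone sinks, about 0.6 N per mm from zero, 22 mm at most; springs back
- pad_square (a point): centre of the top face of the square pad (black rubber, 32 x 32 mm, 4 mm high) on the plate's right corner; as the round pad in all else
- needle_round (a point): tip of the dark steel needle (4 x 4 mm section) of the round-pad corner. It sticks out level from the plate in line with the plate's edge, away from the pivot, its tip 65 mm beyond the pad's centre and 66 mm above the table at rest. Drops 1.46 mm per mm that the pad goes down
- needle_square (a point): the same for the square-pad corner
- tab_round (a point): height of the centre of the round-pad corner's index tab: dark steel block, 14 mm along the needle x 24 mm x 7 mm high, on the scale board 3 mm beyond the needle's tip, 11 to 22 mm lower than the needle at rest. This point lies straight below the resting tip. The needle does not touch the tab
- tab_square (a point): the same for the square-pad corner
- yoke (a joint): tilt of the plate's round-pad corner, rad: 0 at rest, positive downwards, stop at 0.16; pad drop is 140 mm x tilt, needle drop 205 mm x tilt
- plate (a joint): tilt of the plate's square-pad corner, rad; same scale
- drop_round (a joint): how far the round-pad corner's index tab is set below its needle's rest height, m; held by friction
- drop_square (a joint): the same for the square-pad corner
- underframe: aluminium frame under the plate, 136 mm square of 8 mm strips, 4 mm thick, inset 18 mm or more from the plate's edges: fingers have no business there. Origin: the plate's pivot, 62 mm above the table
- bobbin: small black flanged bobbin standing upright, 44 mm across, 40 mm high; leave alone. Origin: centre of underside
- jar: closed jar, 48 mm across, 55 mm high; leave alone. Origin: centre of underside
- wax: small block of wax, 50 x 32 x 22 mm; leave alone. Origin: centre of underside
- cone: big cone of thread, 84 mm across, 170 mm high; leave alone. Origin: centre of underside
- tape: flat ring of tape, 90 mm across, 24 mm high; leave alone. Origin: centre of underside
- awl: screwdriver-like awl lying flat, 160 mm long; leave alone. Origin: underside
- tin: open metal cup, 72 mm across, 50 mm high; leave alone. Origin: centre of underside

How it is judged:
By the outcome, as a careful person would: the job done as asked, in the order asked, and still so for the second after the job is handed in, with the robot touching nothing.
It also fails if it takes over 56 s, if anything falls off the work surface, if the arm or the gripper's body presses on something with over 40 N, if the wrist force passes 120 N, or if a joint passes its speed limit or range.

## Robot

A 6-joint arm with a two-finger parallel gripper is mounted at the origin on the work surface. World frame = base frame: x ahead of the robot, y to its left, z up, the work surface at z = 0. Lengths are in mm, angles in rad, forces in N, time in s.
With the tool pointing down it reaches from about 425 to 925 mm from the base axis. Payload 12.5 kg.
Tool frame: the origin (TCP) lies midway between the tips of the shut fingers; the grasp point (between the pads) lies 19 mm behind it; z points along the fingers, y is the line along which they close (so a half turn about z gives the same grasp; the last joint's range is limited). The gripper opens to 85 mm and grips with 20 to 120 N. Pads are 22 mm wide; open, the fingers measure 114 mm over their backs; the gripper's body (76 mm by 85 mm) begins 54 mm behind the grasp point. The pads swing forward as they close: fully open they stand 13 mm farther back than shut.
Start: joints at [-1.422, 0.491, 1.559, -0, 1.092, -0.106], TCP at [157.555, -604.835, 199.427] pointing down, gripper open.
Joint ranges: [-3.1, 3.1], [-0.84, 2.19], [0.05, 2.79], [-1.13, 4.28], [0.06, 2.93], [-2.69, 2.69]. Speed limits (rad/s): [2.22, 2.22, 2.79, 3.14, 3.14, 3.14].

## Interface

Orientations are given as [roll, pitch, yaw] about the fixed x, y, z axes, in that order (R = Rz(yaw) Ry(pitch) Rx(roll)).
In Python, from rig import ctrl gives the robot as it stands.
- The arm moves only by the tool jog_arm, never from a script. Its argument "rows" is a list of rows, each a list of 6 numbers: the shift along the tool's x, y, z in cm, then the turn, a rotation vector about the tool's x, y, z in degrees. In form: [[x, y, z, rx, ry, rz], ...]. A call has 1 to 5 rows; each row is the pose to reach, as a shift and turn from the pose commanded when the call began, along the tool's axes at that moment; what a row does not reach only later rows make up. A row lasts 1/8 s, in which the tool goes at most 62.5 mm and 10.7 degrees, less where a joint would pass 70% of its speed; a pose out of reach is approached as far as the arm can. A call with a gripper value outside its range is refused whole. "jaw" is the opening, from 0 (shut) to 1 (fully open), set as the call begins (left out, the last holds). The fingers move at their own pace and stop on an object; the grip force is fixed at half the most. Time passes only in rows, so rows that repeat a pose let the fingers close. It gives the time, the measured TCP pose, the force, the opening and the grip force at its end, in the units of the state.
- ctrl.sense(): the state, without advancing time (a new reading comes with each control period).
- ctrl.snapshot(name): name is "side" or "top" or "wrist"; returns a dict with "pixels" (480x640x3 uint8, blue, green, red), "intrinsics" (3x3 intrinsics, pixels), "pose" (4x4, takes a point from camera to world coordinates); the wrist camera has in their place "hand_eye" (4x4, takes a point from camera to tool coordinates, whose origin is the TCP and whose axes are the flange's). Camera axes: x right, y down, z forward; pixel columns grow to the right and rows downward; lengths in mm; the calibration is good to about 2 mm. A picture is of the moment at which its call begins: read the wrist's pose just before it. There is no depth.
- ctrl.close_job(): hands the job in; it is judged then, once.
The state is a dict: "clock": time; "q": joint angles; "qd": joint speeds; "joint_efforts": joint torques, N m; "tool_pos": TCP position; "ee_rot": TCP orientation; "ft_force": force on the tool from outside, world axes, zero at the start; "wrist_torque": the same for the moment, N m; "gripper_width": opening from 0.0 (shut) to 1.0 (fully open); "gripper_force": force on a finger pad.
Only numpy, scipy, OpenCV 4.12 (cv2) and the standard library are available. Lean on these libraries where they do the work, as an engineer would, in place of code of your own. Each camera call takes 0.05 s, during which the arm holds its last target. There are 200 camera calls.

## Working session

There is one attempt and no reset: what is moved stays moved. The work goes in short steps, Python scripts to look and compute and a tool call to move; the robot and the scene stay as the last step left them, time stands still between calls to the robot, and variables do not carry over. Pictures are saved under pics/ and viewed, at most 10 in all, crops included, and the job is handed in when it is done.

Besides the shell and the picture viewer there is one more tool, called after "Call:" by a JSON object that holds its "method" and its "body". jog_arm: Moves the arm, as the interface text tells. Its arguments: {"type":"object","properties":{"rows":{"type":"array"},"jaw":{"type":"number"}},"required":["rows"]}

```bash
mkdir -p pics; ls; python3 - <<'E'
from rig import ctrl
import cv2,numpy as np,pickle
np.set_printoptions(precision=4,suppress=True)
print(ctrl.sense())
d={}
for n in("side","top"):
    s=ctrl.snapshot(n);d[n]=s;cv2.imwrite(f"pics/{n}0.png",s["pixels"]);print(n,s["intrinsics"],s["pose"])
pickle.dump(d,open("s0.pkl","wb"))
E
```

```text
pics
{'clock': 0.0, 'q': array([-1.4216,  0.4916,  1.5595,  0.    ,  1.0917, -0.1056]), 'qd': array([ 0.0011, -0.0004,  0.0011, -0.0008, -0.0001,  0.0007]), 'joint_efforts': array([ -0.003 , -61.8444, -26.1591,  -0.0001,   0.0039,  -0.    ]), 'tool_pos': array([ 157.5242, -604.5396,  198.8104]), 'ee_rot': array([-3.1404, -0.0001,  0.2548]), 'ft_force': array([-0.078 , -0.1262,  0.2169]), 'wrist_torque': array([ 0.0341, -0.005 ,  0.0044]), 'gripper_force': 0.0, 'gripper_width': 0.9962304100951744}
side [[475.0391   0.     316.5271]
 [  0.     475.0391 235.5192]
 [  0.       0.       1.    ]] [[ -0.9716  -0.1651   0.1693 396.6608]
 [ -0.2362   0.7099  -0.6635 719.7195]
 [ -0.0106  -0.6847  -0.7288 847.471 ]
 [  0.       0.       0.       1.    ]]
top [[505.729    0.     318.656 ]
 [  0.     505.729  234.1529]
 [  0.       0.       1.    ]] [[   0.0064   -0.985     0.1727  413.5597]
 [  -0.9998   -0.0092   -0.0155    5.2581]
 [   0.0169   -0.1725   -0.9849 1136.3933]
 [   0.        0.        0.        1.    ]]
```

View pics/side0.png

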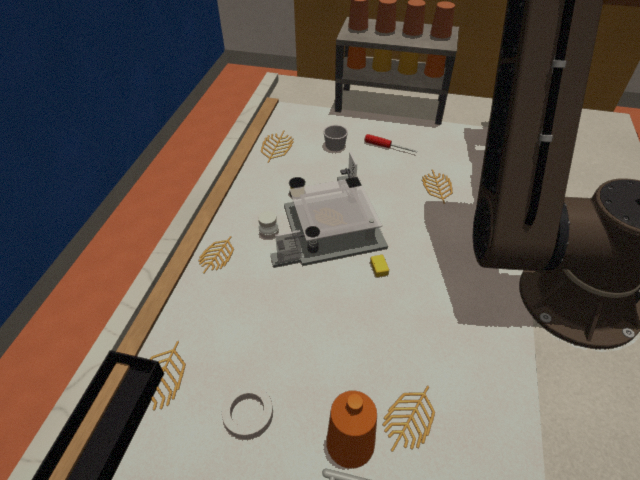

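View pics/top0.png

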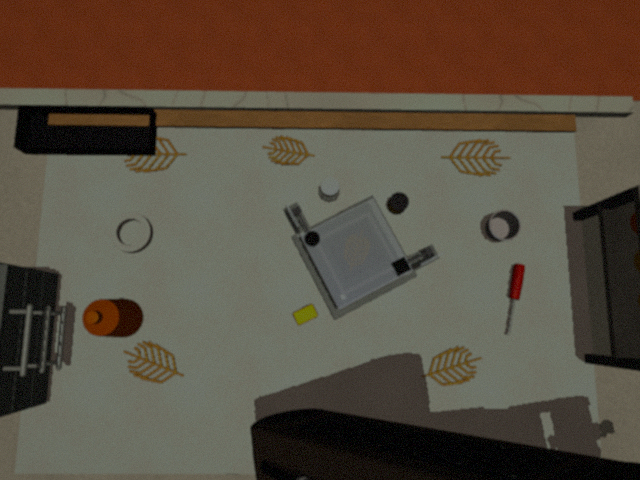

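The side view shows the plate with the round pad at about (312,233) and the square pad at about (353,183). In the top view the round pad is at (312,239), the square pad at (401,266) and the base's near corner at (335,318). Next I'll refine these and zoom in.

```bash
cat > h.py <<'E'
import numpy as np,cv2,pickle
np.set_printoptions(precision=3,suppress=True)
def ray(s,uv,T=None):
    T=s["pose"] if T is None else T
    d=T[:3,:3]@np.linalg.solve(s["intrinsics"],np.array([*uv,1.]));return T[:3,3],d
def atz(s,uv,z,T=None):
    o,d=ray(s,uv,T);return o+d*(z-o[2])/d[2]
def proj(s,p,T=None):
    T=s["pose"] if T is None else T
    c=(np.atleast_2d(p)-T[:3,3])@T[:3,:3];c=c@s["intrinsics"].T;return c[:,:2]/c[:,2:]
E
python3 - <<'E'
from h import *
d=pickle.load(open("s0.pkl","rb"))
t,s=d["top"],d["side"]
def blob(im,uv,r=11,th=45):
    g=im.max(2);u,v=uv;w=(g[v-r:v+r+1,u-r:u+r+1]<th).astype(np.uint8)
    n,l,st,c=cv2.connectedComponentsWithStats(w);i=1+np.argmax(st[1:,4]);return c[i]+[u-r,v-r],st[i]
for nm,a,b in(("round",(312,239),(312,232)),("square",(401,266),(353,183))):
    ca,sa=blob(t["pixels"],a);cb,sb=blob(s["pixels"],b)
    print(nm,ca,sa,atz(t,ca,73),cb,sb,atz(s,cb,73))
def crop(im,x,y,w,h,k):return cv2.resize(im[y:y+h,x:x+w],None,fx=k,fy=k,interpolation=cv2.INTER_CUBIC)
A=crop(t["pixels"],275,185,170,140,4);B=crop(s["pixels"],255,140,140,140,4)
cv2.imwrite("pics/c1.png",cv2.convertScaleAbs(A,alpha=1.5));
cv2.imwrite("pics/c2.png",cv2.convertScaleAbs(B,alpha=1.3))
E
```

```text
round [311.59  238.261] [  4   4  14  14 161] [590.961   3.504  73.   ] [312.157 231.363] [  5   6  13  10 102] [589.193   4.348  73.   ]
square [400.647 265.941] [  2   3  18  17 187] [ 533.278 -185.58    73.   ] [352.587 181.783] [ 4  6 14  9 92] [ 532.273 -184.914   73.   ]
```

View pics/c1.png

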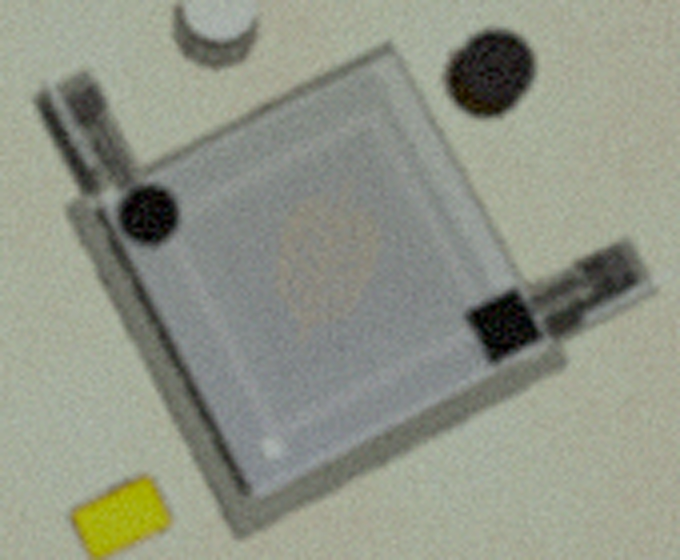

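View pics/c2.png

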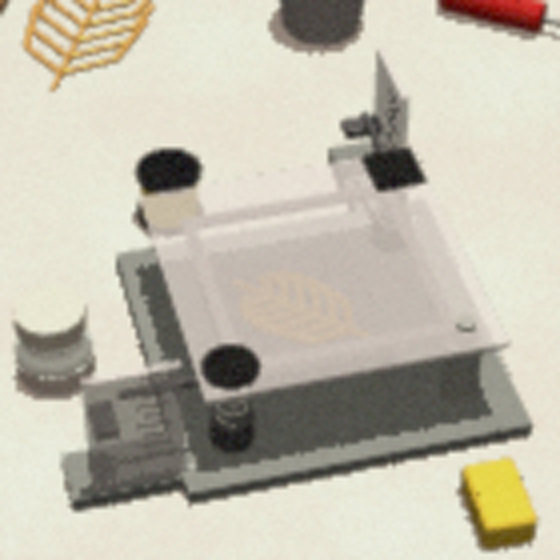

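The top crop shows the round and square pads with needles and tabs beyond them: the round tab at about (297,210) and the square tab at about (428,252) in full-image pixels. The pad distance comes out at 197.7 mm against 198 nominal, so the fixture yaw is about -61.8° and the needle tips are near (647,35) and (564,-242). Next I need the wrist camera's geometry.

```bash
python3 - <<'E'
from h import *
from rig import ctrl
w=ctrl.snapshot("wrist");print(w["intrinsics"],w["hand_eye"])
from scipy.spatial.transform import Rotation as R
print(R.from_euler("xyz",ctrl.sense()["ee_rot"]).as_matrix())
E
```

```text
[[364.818   0.    316.619]
 [  0.    364.818 237.783]
 [  0.      0.      1.   ]] [[  -0.001   -0.946   -0.325   83.74 ]
 [   1.      -0.001    0.      -0.107]
 [  -0.001   -0.325    0.946 -175.512]
 [   0.       0.       0.       1.   ]]
[[ 0.968  0.252 -0.   ]
 [ 0.252 -0.968  0.001]
 [ 0.    -0.001 -1.   ]]
```

```bash
cat >> h.py <<'E'
from scipy.spatial.transform import Rotation as R
ROUND=np.array([590.1,3.9,74.]);SQUARE=np.array([532.8,-185.2,74.])
yf=-61.8*np.pi/180
FX=np.array([np.cos(yf),np.sin(yf),0]);FY=np.array([-np.sin(yf),np.cos(yf),0])
def rot(yaw,lean):  # lean deg towards tool x
    return R.from_euler("z",yaw)*R.from_euler("x",np.pi)*R.from_euler("y",-lean,degrees=True)
def rel(s,pos,r):
    r0=R.from_euler("xyz",s["ee_rot"])
    return np.r_[r0.inv().apply(pos-s["tool_pos"])/10,(r0.inv()*r).as_rotvec(degrees=True)]
def tcp(contact,r,ex=10.):  # TCP for edge point (ex,0,0) at contact
    return contact-r.apply([ex,0,0])
E
python3 - <<'E'
from h import *
from rig import ctrl
s=ctrl.sense()
r=rot(-.75,25);t=tcp(ROUND+[0,0,40],r);print(t,rel(s,t,r),np.linalg.norm(rel(s,t,r)[3:]))
E
```

```text
[583.469  10.078 118.226] [ 56.711 -48.744   8.12   12.506 -22.829  56.631] 62.32659326297228
```

Call:
{"method": "jog_arm", "body": {"rows": [[4,-3.5,0,0,0,0],[8,-7,0,0,0,0],[12,-10.5,0,0,0,0],[16,-14,0,0,0,0],[20,-17.5,0,0,0,0]], "jaw": 0}}

```text
clock: 0.78
tool_pos: [307.7, -383.5, 199.4]
ee_rot: [-3.142, -0.0, 0.255]
ft_force: [0.9, 0.1, 0.3]
gripper_width: -0.002
gripper_force: 0.0
```

Call:
{"method": "jog_arm", "body": {"rows": [[4,-3.5,0,0,0,0],[8,-7,0,0,0,0],[12,-10.5,0,0,0,0],[16,-14,0,0,0,0],[20,-17.5,0,0,0,0]]}}

```text
clock: 1.4
tool_pos: [457.2, -163.7, 199.4]
ee_rot: [3.141, -0.0, 0.255]
ft_force: [0.1, -0.4, 1.0]
gripper_width: 0.001
gripper_force: 0.0
```

```bash
python3 - <<'E'
from h import *
from rig import ctrl
s=ctrl.sense();print(s)
r=rot(-.75,25);t=tcp(ROUND+[0,0,40],r);print(rel(s,t,r))
E
```

```text
{'clock': 1.4, 'q': array([-0.48 ,  0.294,  1.891, -0.   ,  0.957,  0.836]), 'qd': array([ 0.892,  0.124, -0.192,  0.001,  0.063,  0.885]), 'joint_efforts': array([ -6.389, -48.006, -21.485,   0.034,   0.03 ,  -1.464]), 'tool_pos': array([ 457.181, -163.748,  199.43 ]), 'ee_rot': array([ 3.141, -0.   ,  0.255]), 'ft_force': array([ 0.099, -0.436,  1.005]), 'wrist_torque': array([-0.017,  0.014,  0.004]), 'gripper_force': 0.0, 'gripper_width': 0.0009096238795888776}
[ 16.601 -13.641   8.119  12.56  -22.858  56.619]
```

Call:
{"method": "jog_arm", "body": {"rows": [[4.2,-3.4,0,2,-3.7,9.2],[8.4,-6.8,1,4,-7.4,18.4],[12.6,-10.2,2.5,6,-11.1,27.6],[16.7,-13.7,4,8,-14.8,36.8],[16.7,-13.7,6,10,-18.5,46]]}}

```text
clock: 2.02
tool_pos: [584.9, 12.5, 138.4]
ee_rot: [-3.109, 0.358, -0.552]
ft_force: [0.1, -1.1, 0.1]
gripper_width: 0.001
gripper_force: 0.0
```

Call:
{"method": "jog_arm", "body": {"rows": [[0,0,0,0,0,0]]}}

```text
clock: 2.15
tool_pos: [583.0, 9.2, 137.3]
ee_rot: [-3.11, 0.359, -0.551]
ft_force: [0.3, -0.7, 0.1]
gripper_width: -0.001
gripper_force: 0.0
```

```bash
python3 - <<'E'
from h import *
from rig import ctrl
s=ctrl.sense();print(s)
r=rot(-.75,25);t=tcp(ROUND+[0,0,40],r);print(rel(s,t,r))
E
```

```text
{'clock': 2.15, 'q': array([-0.176,  0.63 ,  1.532,  0.164,  1.308,  1.882]), 'qd': array([-0.001, -0.058,  0.001, -0.021, -0.006, -0.068]), 'joint_efforts': array([  0.323, -64.973, -23.365,   0.77 ,   1.053,   1.066]), 'tool_pos': array([582.981,   9.152, 137.311]), 'ee_rot': array([-3.11 ,  0.359, -0.551]), 'ft_force': array([ 0.265, -0.657,  0.07 ]), 'wrist_torque': array([-0.07 , -0.116, -0.   ]), 'gripper_force': 0.0, 'gripper_width': -0.0013303028682333494}
[ 0.664 -0.047  1.792  2.607 -4.255 10.601]
```

Call:
{"method": "jog_arm", "body": {"rows": [[0.3,0,0.9,1.3,-2.1,5.3],[0.7,0,1.8,2.6,-4.3,10.6],[0.7,0,1.8,2.6,-4.3,10.6],[0.7,0,1.8,2.6,-4.3,10.6]]}}

```text
clock: 2.65
tool_pos: [584.2, 9.5, 121.1]
ee_rot: [-3.138, 0.432, -0.746]
ft_force: [0.8, 0.3, -0.7]
gripper_width: 0.002
gripper_force: 0.0
```

```bash
cat >> h.py <<'E'
def shot(ctrl,name):
    s=ctrl.sense();w=ctrl.snapshot("wrist")
    T=np.eye(4);T[:3,:3]=R.from_euler("xyz",s["ee_rot"]).as_matrix();T[:3,3]=s["tool_pos"]
    w["pose"]=T@w["hand_eye"];w["s"]=s
    pickle.dump(w,open(name+".pkl","wb"));cv2.imwrite(f"pics/{name}.png",w["pixels"]);return w
E
python3 - <<'E'
from h import *
from rig import ctrl
w=shot(ctrl,"w1");s=w["s"];print(s["clock"],s["tool_pos"],s["q"],s["ft_force"])
n=ROUND+65*FY;n[2]=66
P=np.array([ROUND,n,n-[0,0,16],n+3*FY+12*FX-[0,0,16],s["tool_pos"]]);print(proj(w,P))
E
```

```text
2.65 [584.163   9.459 121.115] [-0.206  0.669  1.526  0.227  1.328  2.014] [ 0.757  0.283 -0.696]
[[316.936 210.414]
 [211.514 173.507]
 [216.995 158.852]
 [214.847 140.667]
 [316.723 279.029]]
```

View pics/w1.png

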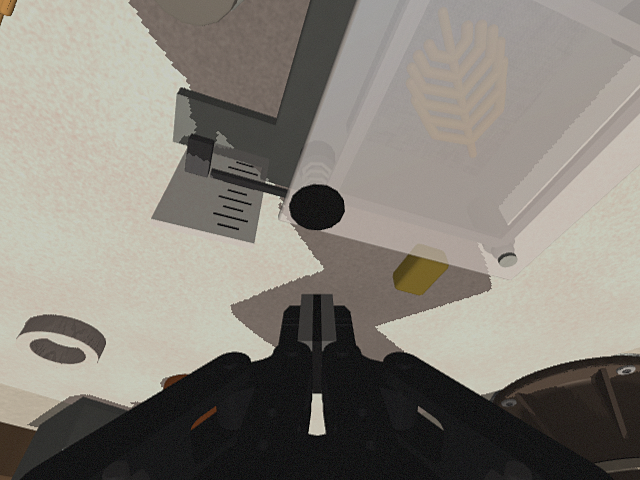

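The wrist view shows the round pad at (317,207), the needle running to its tip at about (213,173) (predicted (211.5,173.5)), and the tab at about (199,155) against the scale board. I'll zoom in on that area.

```bash
python3 - <<'E'
from h import *
w=pickle.load(open("w1.pkl","rb"))
c=w["pixels"][120:200,165:265];cv2.imwrite("pics/c3.png",cv2.resize(cv2.convertScaleAbs(c,alpha=1.7),None,fx=7,fy=7,interpolation=cv2.INTER_CUBIC))
n=ROUND+65*FY;n[2]=66
for d in(8,11,16,22):
    q=n-[0,0,d]; 
    print(d,((proj(w,[q+3*FY+a*FX+[0,0,b] for a in(12,-12) for b in(3.5,-3.5)]+[q+17*FY+a*FX+[0,0,b] for a in(12,-12) for b in(3.5,)])-[165,120])*7).round().tolist())
print(((proj(w,[n+a*FX+[0,0,b] for a in(-2,2) for b in(-2,2)])-[165,120])*7).round())
E
```

```text
8 [[320.0, 215.0], [338.0, 172.0], [283.0, 446.0], [301.0, 400.0], [143.0, 165.0], [118.0, 402.0]]
11 [[328.0, 196.0], [345.0, 154.0], [291.0, 426.0], [308.0, 381.0], [153.0, 146.0], [128.0, 382.0]]
16 [[340.0, 166.0], [357.0, 124.0], [303.0, 394.0], [320.0, 350.0], [169.0, 116.0], [143.0, 350.0]]
22 [[355.0, 130.0], [371.0, 90.0], [317.0, 356.0], [333.0, 315.0], [187.0, 81.0], [160.0, 313.0]]
[[327. 380.]
 [317. 407.]
 [334. 342.]
 [324. 369.]]
```

View pics/c3.png

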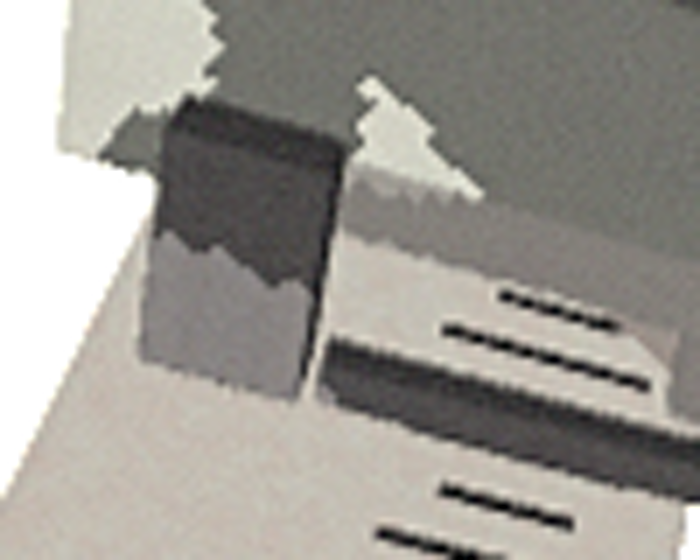

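The crop shows the needle's tip face at about (213,170)–(210,178) and the tab's top face between (188,136) and (208,177). The gap is roughly 14 mm. For a sharper, lower view I'll lean further and go to just above the pad, which is also the pose for pressing.

```bash
python3 - <<'E'
from h import *
from rig import ctrl
s=ctrl.sense()
r=rot(-.75,40);t=tcp(ROUND+[0,0,10],r);print(t,rel(s,t,r))
E
```

```text
[584.495   9.122  90.428] [  1.337   0.028   2.762  -0.094 -15.252   0.203]
```

Call:
{"method": "jog_arm", "body": {"rows": [[0.5,0,0.7,0,-7,0],[0.9,0,1.6,0,-15,0],[1.3,0,2.2,0,-15.2,0],[1.3,0,2.7,0,-15.2,0],[1.3,0,2.7,0,-15.2,0]]}}

```text
clock: 3.32
tool_pos: [584.2, 10.0, 90.9]
ee_rot: [-3.139, 0.697, -0.748]
ft_force: [0.6, 0.5, -0.8]
gripper_width: -0.0
gripper_force: 0.0
```

Call:
{"method": "jog_arm", "body": {"rows": [[0,0,0,0,0,0]]}}

```text
clock: 3.45
tool_pos: [584.5, 9.8, 91.1]
ee_rot: [-3.138, 0.697, -0.748]
ft_force: [-0.4, -0.7, 0.0]
gripper_width: 0.0
gripper_force: 0.0
```

```bash
python3 - <<'E'
from h import *
from rig import ctrl
w=shot(ctrl,"w2");s=w["s"];print(s["clock"],s["tool_pos"],s["ee_rot"],s["q"],s["ft_force"])
n=ROUND+65*FY;n[2]=66
u,v=proj(w,n-[0,0,8])[0].astype(int);x0,y0=u-50,v-40;print(x0,y0,proj(w,[ROUND,n]))
c=w["pixels"][y0:y0+80,x0:x0+100];cv2.imwrite("pics/c4.png",cv2.resize(cv2.convertScaleAbs(c,alpha=1.7),None,fx=7,fy=7,interpolation=cv2.INTER_CUBIC))
for d in(11,14,17):
    q=n-[0,0,d]; 
    print(d,((proj(w,[q+3*FY+a*FX+[0,0,b] for a in(12,-12) for b in(3.5,-3.5)]+[q+17*FY+a*FX+[0,0,b] for a in(12,-12) for b in(3.5,-3.5)])-[x0,y0])*7).round().tolist())
print(((proj(w,[n+a*FX+[0,0,b] for a in(-2,2) for b in(-2,2)])-[x0,y0])*7).round())
E
```

```text
3.45 [584.517   9.82   91.093] [-3.138  0.697 -0.748] [-0.251  0.817  1.416  0.314  1.543  1.956] [-0.395 -0.659  0.034]
146 154 [[317.879 243.084]
 [193.84  207.688]]
11 [[317.0, 180.0], [335.0, 102.0], [303.0, 376.0], [320.0, 302.0], [98.0, 136.0], [121.0, 57.0], [107.0, 340.0], [127.0, 265.0]]
14 [[325.0, 146.0], [343.0, 70.0], [310.0, 344.0], [327.0, 271.0], [108.0, 102.0], [131.0, 24.0], [116.0, 308.0], [136.0, 234.0]]
17 [[333.0, 113.0], [350.0, 38.0], [317.0, 312.0], [333.0, 241.0], [118.0, 68.0], [140.0, -8.0], [124.0, 276.0], [144.0, 204.0]]
[[338. 369.]
 [329. 414.]
 [341. 337.]
 [331. 383.]]
```

View pics/c4.png

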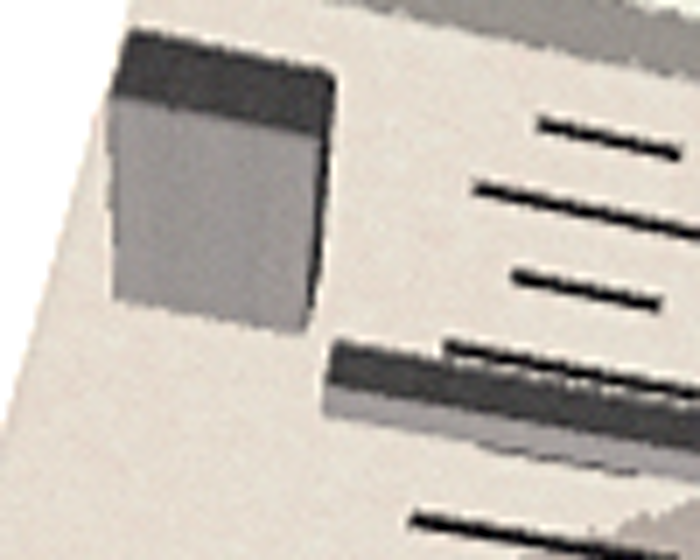

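The crop is sharp. The needle's tip corners are at (193.4,202.6), (192.7,208.7) and (192.1,213), and the tab's front face runs from about (161.7,167.9) to (194,173.3). Correcting the needle offset gives a tab drop of about 14.4 ± 0.5 mm, inside the 11–22 range. That means about 9.9 mm of pad drop. I'll press partway and remeasure.

Call:
{"method": "jog_arm", "body": {"rows": [[0.26,0,0.31,0,0,0],[0.51,0,0.61,0,0,0],[0.71,0,0.84,0,0,0],[0.9,0,1.07,0,0,0],[1.03,0,1.23,0,0,0]]}}

```text
clock: 4.12
tool_pos: [584.4, 9.5, 73.8]
ee_rot: [-3.139, 0.7, -0.749]
ft_force: [0.7, -0.1, 0.4]
gripper_width: 0.001
gripper_force: 0.0
```

```bash
cat > look.py <<'E'
import sys
from h import *
from rig import ctrl
name,pad,A,B,base=sys.argv[1],*{"r":(ROUND,FY,FX),"s":(SQUARE,FX,FY)}[sys.argv[2]],float(sys.argv[3])
w=shot(ctrl,name);s=w["s"];print(s["clock"],s["tool_pos"],s["ee_rot"],s["ft_force"])
n=pad+65*A;n[2]=66
u,v=proj(w,n-[0,0,8])[0].astype(int);x0,y0=u-50,v-40;print(x0,y0,proj(w,[pad,n]))
c=w["pixels"][y0:y0+80,x0:x0+100];cv2.imwrite("pics/z"+name+".png",cv2.resize(cv2.convertScaleAbs(c,alpha=1.7),None,fx=7,fy=7,interpolation=cv2.INTER_CUBIC))
Z=lambda p:((proj(w,p)-[x0,y0])*7).round().tolist()
for d in(base-1.5,base,base+1.5):
    q=n-[0,0,d]
    print("tab",d,Z([q+k*A+a*B+[0,0,b] for k,a,b in((3,12,3.5),(3,12,-3.5),(17,12,3.5),(17,12,-3.5),(3,-12,3.5),(17,-12,3.5))]))
    print("needle",d,Z([q+a*B+[0,0,b] for a,b in((2,-2),(2,2),(-2,2))]))
E
python3 look.py w3 r 14
```

```text
4.125 [584.392   9.477  73.783] [-3.139  0.7   -0.749] [ 0.719 -0.138  0.42 ]
139 183 [[317.217 272.62 ]
 [186.685 237.988]]
tab 12.5 [[317.0, 169.0], [337.0, 83.0], [86.0, 127.0], [111.0, 40.0], [308.0, 352.0], [102.0, 319.0]]
needle 12.5 [[373.0, 192.0], [363.0, 240.0], [360.0, 270.0]]
tab 14.0 [[321.0, 150.0], [341.0, 65.0], [92.0, 108.0], [117.0, 22.0], [312.0, 335.0], [107.0, 301.0]]
needle 14.0 [[377.0, 175.0], [367.0, 222.0], [364.0, 253.0]]
tab 15.5 [[326.0, 131.0], [345.0, 47.0], [97.0, 89.0], [122.0, 4.0], [316.0, 317.0], [112.0, 284.0]]
needle 15.5 [[381.0, 157.0], [370.0, 204.0], [368.0, 235.0]]
```

View pics/zw3.png

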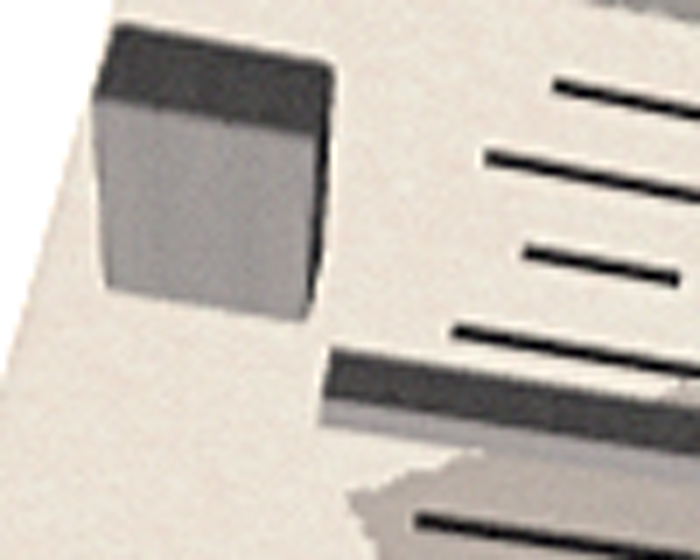

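The needle hasn't moved relative to the tab (tip at about (186,233)), so there is no contact yet. The fingertips must end short of where I assumed, so I'll check where they are over the pad.

```bash
python3 - <<'E'
from h import *
w=pickle.load(open("w3.pkl","rb"));p=w["pixels"][220:370,250:390]
a=cv2.resize(cv2.convertScaleAbs(p,alpha=2.5,beta=10),None,fx=4,fy=4)
cv2.imwrite("pics/c5.png",a)
E
```

```text
(no output)
```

View pics/c5.png

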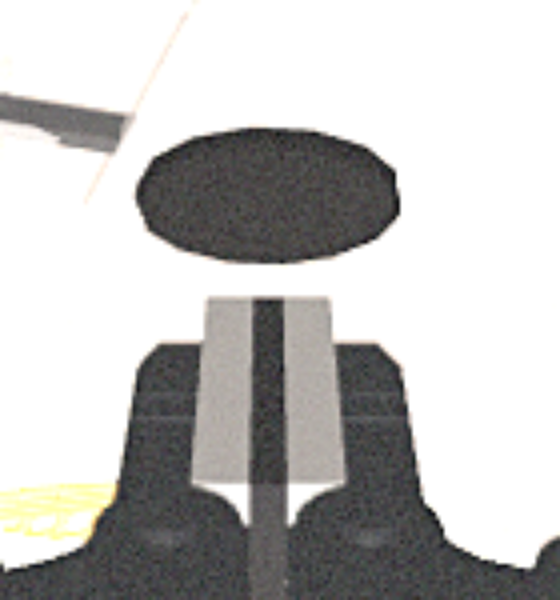

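The crop shows the pad disc centred at (317,269) and the fingertip end at v≈294, not overlapping. So the tip hovers above the pad and ends short of the nominal TCP. I'll check the tip against the side camera numerically.

```bash
python3 - <<'E'
from h import *
from rig import ctrl
s0=pickle.load(open("s0.pkl","rb"))["side"];s=ctrl.sense();a=ctrl.snapshot("side")
pickle.dump(a,open("s1.pkl","wb"))
r=R.from_euler("xyz",s["ee_rot"]);f=lambda x,z:proj(a,s["tool_pos"]+r.apply([x,0,z]))[0]
for x,z in((0,0),(11,0),(-11,0),(0,-17),(11,-36),(0,-50)):print(x,z,f(x,z))
print("pad",proj(a,ROUND))
u,v=f(0,0).astype(int)
D=np.abs(a["pixels"].astype(int)-s0["pixels"]).max(2)>30
g=a["pixels"].max(2)
print(u-26,v-34)
for y in range(v-34,v+14):print(y,''.join(('#' if g[y,x]<60 else 'o' if g[y,x]<130 else '+') if D[y,x] else ('.' if g[y,x]>60 else ':') for x in range(u-26,u+30)))
E
```

```text
0 0 [313.695 233.146]
11 0 [311.711 233.065]
-11 0 [315.716 233.23 ]
0 -17 [310.947 226.201]
11 -36 [305.915 218.446]
0 -50 [305.565 212.601]
pad [[311.807 230.851]]
287 199
199 ###ooo##################+..+.+.+++.+..+++..+...+..+...+.
200 ####oo#################o..+++.++++.+.+.+.+.....++++.+++.
201 ######################o....+.+++......+...+.+++++..+.+..
202 ######################o.....+++....++.......+...........
203 #######################..++...+...+.++.++.+.....+..+..+.
204 ###################oo##o..+...++.++...++..+++...+.+...+.
205 #################o##oo#o..+.+++.+.......+++....++.+.+...
206 o#####::o#######ooo#oo##.......++..+..+..+.......+..++.+
207 oo........o#####ooo#ooo#o....+...+.+..+.++.+..++...+..+.
208 oo.........######oooooo##...+..+....+..+++..+....++++++.
209 oo.........o#####ooo#oo##o..+++.....+.+..+.+..+++.+..+.+
210 ooo........o#####ooo#ooo#o....+.++.+.+..+++...........++
211 ooo.........######ooo#oo##...+....+.++.....+..++.....+..
212 ooo.........o#####ooo#ooo#o...+++...+.+.+..++.....++.++.
213 ooo..........#####ooo#ooo#o..++..++++..+...++..+++.+.+.+
214 .ooo...
[... 1301 characters left out ...]
::::.......++................
236 ..............::........::::...++..+....................
237 ...................+.+.......+..+.......................
238 ....................++.+................................
239 .....................+..................................
240 ........................................................
241 ........................................................
242 ........................................................
243 ..............................:.........................
244 .....................:......::::........................
245 .....................:.....:::::........................
246 .....................::.....::::........................
```

Intersecting both views puts the true fingertip edge at about (8,0,-31) mm in the tool frame, so the tips end roughly 31 mm short of the reported TCP. I'll replan with that point and a milder 25° lean, which leaves more clearance for the gripper body.

```bash
cat >> h.py <<'E'
EDGE=np.array([8.5,0,-31.])
def tcp(contact,r,e=EDGE):return contact-r.apply(e)
E
python3 - <<'E'
from h import *
from rig import ctrl
s=ctrl.sense()
r=rot(-.75,25);t=tcp(ROUND+[0,0,8],r);print(t,rel(s,t,r))
print("cur edge",s["tool_pos"]+R.from_euler("xyz",s["ee_rot"]).apply(EDGE))
E
```

```text
[574.877  18.081  57.497] [ 0.073  0.02   2.07  -0.103 15.095  0.015]
cur edge [603.665  -8.582  92.04 ]
```

Call:
{"method": "jog_arm", "body": {"rows": [[0,0,0.5,0,5,0],[0,0,1,0,10,0],[0.1,0,1.6,0,15.1,0],[0.1,0,2.1,0,15.1,0],[0.1,0,2.1,0,15.1,0]]}}

```text
clock: 4.85
tool_pos: [575.1, 18.3, 57.2]
ee_rot: [-3.14, 0.438, -0.75]
ft_force: [-0.1, 0.2, -0.0]
gripper_width: 0.001
gripper_force: 0.0
```

```bash
python3 - <<'E'
from h import *
from rig import ctrl
w=shot(ctrl,"w4");s=w["s"];print(s["clock"],s["tool_pos"],s["ee_rot"],s["ft_force"])
r=R.from_euler("xyz",s["ee_rot"]);print("edge",s["tool_pos"]+r.apply(EDGE),"down in tool",r.inv().apply([0,0,-1]))
n=ROUND+65*FY;n[2]=66;print(proj(w,[ROUND,n,n-[0,0,14.4]]))
g=w["pixels"].max(2)
for y in range(228,302,2):print(y,''.join('#' if k<45 else 'o' if k<110 else '.' for k in g[y,270:366:2]))
a=ctrl.snapshot("side");g=a["pixels"].max(2)
print(proj(a,ROUND))
for y in range(205,246):print(y,''.join('#' if k<60 else 'o' if k<120 else '.' for k in g[y,290:340]))
E
```

```text
4.85 [575.069  18.253  57.189] [-3.14   0.438 -0.75 ] [-0.134  0.222 -0.041]
edge [590.281   4.006  81.66 ] down in tool [0.424 0.002 0.906]
[[317.217 278.446]
 [174.796 233.028]
 [183.552 211.588]]
228 .oooooooo.......................................
230 .....oooo.......................................
232 ................................................
234 .......o........................................
236 .......o........................................
238 ................................................
240 ......o.........................................
242 ................................................
244 .....o..........................................
246 .....o..........................................
248 oo.................o######oooo..................
250 ###oo..........o################o...............
252 ####o........#####################o.............
254 ###o.......o########################o...........
256 oooo......############################..........
258 oooo....o##############################.........
260 o#o.....###############################o........

[... 2634 characters left out ...]
oooo.o#############o....................
234 oooooooooooooo..o############...................oo
235 ooooooooooo###o..o##########o..............ooooooo
236 oooooooooo####o...oo#####ooo.........ooooooooooooo
237 ooooooooooooooo......oooo........ooooooooooooooooo
238 oooooooooooooooo............oooooooooooooooooooooo
239 oooooooooooooooo.......ooooooooooooooooooooooooooo
240 oooooooooooooooooooooooooooooooooooooooooooooooooo
241 oooooooooooooooooooooooooooooooooooooooooooooooooo
242 ooooooooooooooooooooooooooo#oooooooooooooooooooooo
243 ooooooooooooooooooooooooooo##ooooooooooooooooooooo
244 oooooooooooooooooooooooo####oooooooooooooooooooooo
245 oooooooooooooooooo#oooo######ooooooooooooooooooooo
```

```bash
cat > fit.py <<'E'
from h import *
from scipy.optimize import least_squares
TB=[(3,12,3.5),(3,12,-3.5),(17,12,3.5),(17,12,-3.5),(3,-12,3.5),(17,-12,3.5)];ND=[(2,-2),(2,2),(-2,2)]
def fit(w,pad,A,B,px,drop=0.,verbose=1):
    """px: 9 full-image pixels; solves pose correction(6), tab drop, tab shift along B, needle drop held"""
    n=pad+65*A;n[2]=66
    def f(p):
        T=w["pose"].copy();T[:3,:3]=R.from_rotvec(p[3:6]/100).as_matrix()@T[:3,:3];T[:3,3]+=p[:3]
        q=n-[0,0,p[6]]+p[7]*B;m=n-[0,0,drop]
        P=[q+k*A+a*B+[0,0,b] for k,a,b in TB]+[m+a*B+[0,0,b] for a,b in ND]
        return np.r_[((proj(w,P,T)-px)/.5).ravel(),p[:3]/2,p[3:6],p[7]/1.]
    s=least_squares(f,np.r_[np.zeros(6),14,0])
    C=np.linalg.inv(s.jac.T@s.jac)
    print(s.x,"sd d",C[6,6]**.5,"res px",np.abs(s.fun[:18]).reshape(9,2)*.5 if verbose else "")
    return s
E
python3 - <<'E'
from fit import *
for nm,o,z in(("w2",(146,154),[(320,135),(336,70),(110,97),(128,30),(305,330),(114,300),(332,340),(327,383),(323,413)]),
 ("w3",(139,183),[(315,135),(333,67),(95,97),(118,24),(305,320),(108,288),(332,350),(326,398),(320,426)])):
    fit(pickle.load(open(nm+".pkl","rb")),ROUND,FY,FX,np.array(z)/7+o)
E
```

```text
[ 1.483 -2.354  1.752 -0.39   0.767 -0.061 15.566 -0.793] sd d 0.6682846534353597 res px [[0.04  0.815]
 [0.03  0.579]
 [0.27  0.194]
 [0.171 1.025]
 [0.182 0.62 ]
 [0.208 0.011]
 [0.275 0.269]
 [0.353 0.096]
 [0.14  0.189]]
[ 1.759 -3.092  1.834 -0.339  0.53   0.147 15.804 -0.661] sd d 0.5697159194544654 res px [[0.293 0.906]
 [0.352 1.164]
 [0.155 0.625]
 [0.082 0.88 ]
 [0.421 0.312]
 [0.027 0.307]
 [0.016 0.248]
 [0.659 0.078]
 [0.049 0.077]]
```

Call:
{"method": "jog_arm", "body": {"rows": [[0.13,0,0.27,0,0,0],[0.25,0,0.54,0,0,0],[0.38,0,0.82,0,0,0],[0.51,0,1.09,0,0,0],[0.59,0,1.27,0,0,0]]}}

```text
clock: 5.58
tool_pos: [575.3, 18.3, 43.3]
ee_rot: [-3.139, 0.436, -0.75]
ft_force: [0.1, -0.1, 2.6]
gripper_width: -0.002
gripper_force: 1.3
```

```bash
cat > asc.py <<'E'
import sys
from h import *
from rig import ctrl
name,k,step=sys.argv[1],sys.argv[2],1
pad,A,B={"r":(ROUND,FY,FX),"s":(SQUARE,FX,FY)}[k]
w=shot(ctrl,name);s=w["s"];print(s["clock"],s["tool_pos"],s["ee_rot"],s["ft_force"])
n=pad+65*A;n[2]=66
P=lambda d:proj(w,n-[0,0,d])[0]
print("tip at d=0,5,10,15,20",*[P(d) for d in(0,5,10,15,20)])
u,v=P(10).astype(int);g=w["pixels"].max(2)
u0,v0=u-(45 if k=="r" else 30),v-42
print("u0",u0)
for y in range(v0,v0+84):print(y,''.join('#' if q<45 else 'x' if q<70 else 'o' if q<95 else '-' if q<115 else '.' for q in g[y,u0:u0+76]))
E
python3 asc.py w5 r
```

```text
5.575 [575.286  18.286  43.317] [-3.139  0.436 -0.75 ] [ 0.071 -0.117  2.637]
tip at d=0,5,10,15,20 [165.74  256.473] [169.342 247.674] [172.777 239.284] [176.055 231.276] [179.188 223.623]
u0 127
197 ..........xxx.-oooooooooooooooooooooooo--oo---ooooo-------.................o
198 .........-###oooxoooooooooooooooooooooooooooo-ooooo-----------..............
199 .........x#####x#xxooo-oooooooooooooooooooooooooooo----oo---------..........
200 ........o###########xxxoooo-ooooooooooooooooooooooooo-ooooo-----------......
201 ........x#x##x##########xxxxooo--oooooooooooooooooooooooooo----------o------
202 .......o####################xxxoooo---oooooooooooooooooooooooo-oooo--ooo-ooo
203 .......x#######################xxxxoo---oooooooooooooooooooooooooooooooo-ooo
204 ......x##x##########################xxxooooo--oooooooooooooooooooooooooooooo
205 .....-#################################xxxxo---ooooooooooooooooooooooooooooo
206 .....x######################################...-oooo-ooooooooooooooooooooooo
207 ....-xoxxx##################################......-----ooooooooooooooooooooo
208 ....-ooo
[... 5200 characters left out ...]
.........................................x#######xxo
273 ..................................................................-oxx######
274 .......................................................................-ox##
275 ............................................................................
276 ............................................................................
277 ............................................................................
278 ............................................................................
279 ............................................................................
280 ............................................................................
```

Call:
{"method": "jog_arm", "body": {"rows": [[0.06,0,0.14,0,0,0],[0.13,0,0.27,0,0,0],[0.13,0,0.27,0,0,0]]}}

```text
clock: 6.0
tool_pos: [575.3, 18.3, 40.4]
ee_rot: [-3.139, 0.436, -0.75]
ft_force: [1.2, 1.7, 5.2]
gripper_width: 0.001
gripper_force: 2.0
```

```bash
python3 asc.py w6 r
```

```text
6.0 [575.334  18.302  40.416] [-3.139  0.436 -0.75 ] [1.189 1.674 5.166]
tip at d=0,5,10,15,20 [163.701 261.806] [167.403 252.757] [170.93  244.135] [174.295 235.91 ] [177.508 228.054]
u0 125
202 ............o....-ooooooooooooooooooooooooooooooooo--------------...........
203 .........##xx-....-.-o-ooooooooooooooooooooooooooooo----o------------.......
204 ........o######xxoxoo--..ooooooooooooooooooooooooooooo-ooooo-------------...
205 ........#############xxoo--.--o-oooo-ooooooooooooooooooooooo-o--oo-----o---o
206 .......x#################oxoo.-..-o---oooooooooooooooooooooooo-oooo--oooo-oo
207 ......-######################xxoo.-...--oooooooooooooooooooooooooooooooooooo
208 ......###x########x##############oxoo....-oo--oooooooooooooooooooooooooooooo
209 .....o###############################xxooo-...--oooooooooooooooooooooooooooo
210 .....##x#########x#######################xx-....--ooo-oooooooooooooooooooooo
211 ....o###############x#######################..........--oooooooooooooooooooo
212 ....oooxx###################################.............-ooo-oooooooooooooo
213 ....oooooooxx
[... 5195 characters left out ...]
.........................................o######xxoo
278 .................................................................-ox########
279 ......................................................................-ox###
280 ...........................................................................-
281 ............................................................................
282 ............................................................................
283 ............................................................................
284 ............................................................................
285 ............................................................................
```

The dump shows the needle tip centre at about (167.7,245.7). The tab's end-face centre puts the level position at v≈235.7, so about 6 mm of needle travel remains (4.1 mm of pad). I'll go 3.2 mm, then remeasure.

Call:
{"method": "jog_arm", "body": {"rows": [[0.07,0,0.15,0,0,0],[0.14,0,0.29,0,0,0],[0.14,0,0.29,0,0,0]]}}

```text
clock: 6.42
tool_pos: [575.4, 18.3, 37.1]
ee_rot: [-3.139, 0.436, -0.75]
ft_force: [1.6, 1.5, 5.3]
gripper_width: -0.003
gripper_force: 2.8
```

```bash
python3 asc.py w7 r|cut -c1-70|head -70
```

```text
6.425 [575.357  18.255  37.144] [-3.139  0.436 -0.75 ] [1.608 1.484 5.
tip at d=0,5,10,15,20 [161.161 268.075] [164.983 258.729] [168.621 249
u0 123
207 ...................-oo-ooooooooooooooooooooooooooooo----ooo-------
208 ........o##--...........-ooooooooooooooooooooooooooooo-oooo-----.-
209 .......o#####x#oxoo.........-oo-oooo-oooooooooooooooooooooooo----o
210 .......############xxoo.........--o---oooooooooooooooooooooooo--oo
211 ......o################xxoo-..........--ooooooooooooo-oooooooooooo
212 ......#####################xxoo-........--oo--oooooooooooooooooooo
213 .....x#########################xxooo..........--oooooooooooooooooo
214 ....-##x############################xooo.........-ooo--ooooooooooo
215 ....##xx###################x###x########xxo...........--oooooooooo
216 ...o#######################################o.............-oooo-ooo
217 ...xxxx########x###########################x.................---oo
218 ..-ooooxxxx##################x#############x.....................-
219 ..-o-ooooooox#####x########################x......................
220 ..-o-----oooxxxxxx######
[... 3105 characters left out ...]
.............................................................
265 ..............................................................-...
266 .............................................................o#xoo
267 .............................................................#####
268 .............................................................-ox##
269 ..................................................................
270 ..................................................................
271 ..................................................................
272 ..................................................................
273 ..................................................................
```

Needle tip centre is at (169.4,244.7) and the level target at v≈241.5, so about 2 mm of needle remains. I'll press 1.2 mm more of pad.

Call:
{"method": "jog_arm", "body": {"rows": [[0.05,0,0.11,0,0,0],[0.05,0,0.11,0,0,0]]}}

```text
clock: 6.72
tool_pos: [575.4, 18.3, 36.0]
ee_rot: [-3.139, 0.436, -0.75]
ft_force: [2.1, 0.4, 5.9]
gripper_width: 0.001
gripper_force: 3.1
```

```bash
python3 asc.py w8 r|cut -c1-70|head -66;python3 -c "
from h import *;s=pickle.load(open('w8.pkl','rb'))['s'];print(s['joint_efforts'],s['wrist_torque'])"
```

```text
6.725 [575.38   18.264  36.018] [-3.139  0.436 -0.75 ] [2.101 0.395 5.
tip at d=0,5,10,15,20 [160.339 270.241] [164.204 260.792] [167.882 251
u0 122
209 .......................--ooooooooooooooooooooooooooooo--ooo-------
210 ........####-.............--ooooooooooooooooooooooooooooooooo--.--
211 .......o######x#xxoo...........--ooo--oooooooooooooooooooooooo---o
212 .......#############xxoo...........-.---oooooooooo-ooooooooooooooo
213 ......o#################oooo-...........-oooo-oooooooooooooooooooo
214 .....-######################xxoo-..........-----oooooooooooooooooo
215 .....###########################xxooo...........-ooooo-ooooooooooo
216 ....o##x#######x#####################xooo..........-----oooooooooo
217 ....x##x#################################xx-............--oooo-ooo
218 ...o##########################x#############................----oo
219 ...xxxx#####################################....................--
220 ..-ooooxxxxx######x##########x##############......................
221 ..-o--ooooooxxx############################x......................
222 ..-o----ooooxxxxxxx#####
[... 2894 characters left out ...]
...............--oooo-o------o#............................
264 ..........................-.ooo--o-ooo............................
265 ...............................-.o-oo.............................
266 ..................................................................
267 ..............................................................o...
268 ..............................................................#xxo
269 .............................................................o####
270 .............................................................--xx#
271 ..................................................................
[ -0.696 -66.958 -16.331  -0.161   0.971   0.006] [ 0.267 -0.199 -0.144]
```

Remaining is about 0.5–0.9 mm of needle. I'll add 0.4 mm of pad, hold for about 1.3 s, check, then release.

Call:
{"method": "jog_arm", "body": {"rows": [[0.02,0,0.04,0,0,0],[0.02,0,0.04,0,0,0],[0.02,0,0.04,0,0,0],[0.02,0,0.04,0,0,0],[0.02,0,0.04,0,0,0]]}}

```text
clock: 7.4
tool_pos: [575.4, 18.3, 35.7]
ee_rot: [-3.139, 0.436, -0.75]
ft_force: [2.2, 1.0, 5.6]
gripper_width: 0.001
gripper_force: 3.2
```

```bash
python3 asc.py w9 r|cut -c1-70|head -62
```

```text
7.4 [575.404  18.274  35.681] [-3.139  0.436 -0.75 ] [2.227 1.02  5.55
tip at d=0,5,10,15,20 [160.142 270.889] [164.019 261.409] [167.709 252
u0 122
210 ........---..............-oooooooooooooooo-ooooooooooo-ooooo------
211 .......o#####--.o...........--o-oooo-ooooo-oooooooooooooooooooo--o
212 .......x#########xxoo-...........-o----oooooooooooooooooooooooo-oo
213 ......o##############xxoo-.............-oooooooooooooooooooooooooo
214 .....-########x##########xxooo...........--o---ooooooooooooooooooo
215 .....x########################xooo.............--ooooooooooo-ooooo
216 ....o#############################xxoo...........--oo--ooooooooooo
217 ....x##x#######x######################xxoo.............--ooooooooo
218 ...o######################################x-..............-ooo-ooo
219 ...##############x#########x###############x...................--o
220 ..oxxxxxx########x#########################x......................
221 ..oooooooxxx#####x##x#########x############x......................
222 ..-o--ooooooxx#x#x#########################o......................
223 ..-o--o----xxxxxxxx#####
[... 2537 characters left out ...]
ooo--o-o-oo----o--o-ooo-o-----oox#o..........................
260 ....----o-oo--oo-o--o---o-o-oo-----oo##-..........................
261 ..........oooooooo--o---o-o-----o--oo##...........................
262 .............---ooo-o-----o-o------oo#-...........................
263 ..................-.o-o-oooo-o-o-o-oo#............................
264 .......................--oooo-oo---oo-............................
265 ............................----o--oo.............................
266 ..................................---.............................
267 ..................................................................
268 ..............................................................ooo.
```

Level within about 0.5 mm. I'll hold here, then release straight up.

Call:
{"method": "jog_arm", "body": {"rows": [[0.01,0,0.01,0,0,0],[0.01,0,0.01,0,0,0],[0.01,0,0.01,0,0,0],[0.01,0,0.01,0,0,0],[0.01,0,0.01,0,0,0]]}}

```text
clock: 8.07
tool_pos: [575.4, 18.2, 35.5]
ee_rot: [-3.139, 0.436, -0.75]
ft_force: [1.5, 1.3, 7.4]
gripper_width: -0.002
gripper_force: 3.2
```

Call:
{"method": "jog_arm", "body": {"rows": [[0,0,0,0,0,0],[0,0,0,0,0,0],[0,0,0,0,0,0],[0,0,0,0,0,0]]}}

```text
clock: 8.57
tool_pos: [575.4, 18.2, 35.5]
ee_rot: [-3.139, 0.436, -0.75]
ft_force: [2.2, 1.4, 5.8]
gripper_width: 0.002
gripper_force: 3.2
```

Call:
{"method": "jog_arm", "body": {"rows": [[-0.17,0,-0.36,0,0,0],[-0.42,0,-0.91,0,0,0],[-0.85,0,-1.8,0,0,0],[-1.7,0,-3.6,0,0,0],[-2.5,0,-5.4,0,0,0]]}}

```text
clock: 9.2
tool_pos: [575.3, 17.9, 96.4]
ee_rot: [-3.139, 0.436, -0.75]
ft_force: [-0.1, -0.8, -0.1]
gripper_width: -0.004
gripper_force: 0.0
```

Call:
{"method": "jog_arm", "body": {"rows": [[0,0,0,0,0,0],[0,0,0,0,0,0]]}}

```text
clock: 9.45
tool_pos: [575.1, 18.0, 94.8]
ee_rot: [-3.14, 0.436, -0.75]
ft_force: [-0.6, 0.8, -0.5]
gripper_width: -0.001
gripper_force: 0.0
```

```bash
python3 - <<'E'
from h import *
from rig import ctrl
s=ctrl.sense();w=shot(ctrl,"w10")
print(s)
g=w["pixels"].max(2);n=ROUND+65*FY;n[2]=66
print(proj(w,[n,n-[0,0,14]]),proj(w,ROUND))
r=rot(.49,25);t=tcp(SQUARE+[0,0,12],r);print(t,rel(s,t,r))
E
```

```text
{'clock': 9.45, 'q': array([-0.197,  0.689,  1.57 ,  0.236,  1.267,  2.009]), 'qd': array([-0.001,  0.014,  0.005,  0.001, -0.001, -0.001]), 'joint_efforts': array([  0.01 , -70.3  , -21.414,   0.523,   1.176,   0.006]), 'tool_pos': array([575.09 ,  17.998,  94.824]), 'ee_rot': array([-3.14 ,  0.436, -0.75 ]), 'ft_force': array([-0.584,  0.798, -0.487]), 'wrist_torque': array([-0.131, -0.148, -0.028]), 'gripper_force': 0.0, 'gripper_width': -0.00113892790763345}
[[195.437 182.362]
 [201.721 167.066]] [[316.846 223.707]]
[ 514.443 -194.991   61.497] [ 10.543  19.717  -1.274 -30.111  -0.086 -64.396]
```

Call:
{"method": "jog_arm", "body": {"rows": [[1,2.8,-0.6,-4.3,0,-9.2],[2.5,5.6,-1.2,-8.6,0,-18.4],[4,8.4,-1.8,-12.9,0,-27.6],[5.5,11.3,-2.4,-17.2,0,-36.8],[7,14,-3,-21.5,0,-46]]}}

```text
clock: 10.12
tool_pos: [535.0, -137.3, 91.4]
ee_rot: [-3.141, 0.437, 0.142]
ft_force: [0.2, 0.3, -0.3]
gripper_width: -0.004
gripper_force: 0.0
```

Call:
{"method": "jog_arm", "body": {"rows": [[0,0,0,0,0,0]]}}

```text
clock: 10.25
tool_pos: [534.9, -136.5, 91.6]
ee_rot: [-3.141, 0.436, 0.134]
ft_force: [-0.4, -0.4, -0.2]
gripper_width: 0.002
gripper_force: 0.0
```

```bash
python3 - <<'E'
from h import *
from rig import ctrl
s=ctrl.sense();print(s["clock"],s["tool_pos"],s["q"],s["tool_pos"]+R.from_euler("xyz",s["ee_rot"]).apply(EDGE))
r=rot(.49,25);t=tcp(SQUARE+[0,0,12],r);print(t,rel(s,t,r))
w=pickle.load(open("w10.pkl","rb"));g=w["pixels"].max(2)
for y in range(150,200):print(y,''.join('#' if q<45 else 'x' if q<70 else 'o' if q<95 else '-' if q<115 else '.' for q in g[y,165:235]))
E
```

```text
10.25 [ 534.868 -136.521   91.648] [-0.281  0.693  1.573 -0.178  1.283  1.242] [ 555.485 -133.771  116.156]
[ 514.443 -194.991   61.497] [ -1.268   5.525   3.913  -8.667  -0.019 -18.503]
150 ...x##xxx#xxxxxxxxxxxxxxxxxxxx###xoooooooo--------oooooxoooxooooxoxooo
151 ...x#xx#xxxxxxxxxxx#xxxxxxxxxxx##xooooooooo--oo--oooooooooxxooxoooooox
152 ...x#xxxx#xxxxxxxxxxx#xxxxxxxx###xoooooooooooooooooooooooooooooxoooooo
153 ...x#xxxxx#xxxxxxxxxx#xxxxx#xxx##ooooooooooooooooooooooooooooooooxooxo
154 ...x#xxxxxxxx#xxxxxx#xx#xxxxxx###ooooooooooooooooooooooooooooooooooooo
155 ...x##x#xxxxxxxxxxxx#xxxxxxxxx###ooooooooooooooooooooooooooooooooooooo
156 ...##xxx#xxxxxxxxxxx#xxxxxxxxx###ooooooooooooooooooooooooooooooooooooo
157 ..-##xxx#xxxxx#xxxxxxxxxxx#xxx##x.---ooooooooooooooooooooooooooooooooo
158 ..ooxxxxx#x#x#xxxx#xx#xxxxxxxx##o....--ooooooooooooooooooooooooooooooo
159 ..oxxxxxxxxxxxxxx#xxxxxxxxxxxx##-.......----oooooooooooooooooooooooooo
160 ..o#xxxxxxxxx#xxxxxxxxxxxxxx####-............-oooooooooooooooooooooooo
161 ..ox#xxxxx#xxxxxxxxxx#xxxxxxxx##...............----ooooooooooooooooooo
162 ..oooxxxx
[... 2136 characters left out ...]
###xxxxxxxxxxxxxxxxx#x###
191 ...........................................-.-ox###xxxxxxxxxxxxxxxxxx#
192 ................................................--ox####xxxxxxxxxxxxxx
193 ....................................................--ox###xxxxxxxxxxx
194 .......................................................--oxx##xxxxxxxx
195 ............................................................-oxx###xxx
196 ...............................................................--ox###
197 ....................................................................-o
198 ......................................................................
199 ..................................................ooo-................
```

The round needle is back at its rest position (tip about (194,182), predicted (195,182)). On to the square pad.

Call:
{"method": "jog_arm", "body": {"rows": [[-0.6,2.8,1.2,-4.3,0,-9.2],[-1.3,5.5,2.4,-8.7,0,-18.5],[-1.3,5.5,3.9,-8.7,0,-18.5],[-1.3,5.5,3.9,-8.7,0,-18.5]]}}

```text
clock: 10.75
tool_pos: [514.3, -193.4, 61.2]
ee_rot: [3.142, 0.436, 0.486]
ft_force: [0.3, 0.0, 1.1]
gripper_width: -0.002
gripper_force: 0.0
```

```bash
python3 asc.py w11 s; python3 - <<'E'
from h import *
from rig import ctrl
w=pickle.load(open("w11.pkl","rb"));s=w["s"]
r=R.from_euler("xyz",s["ee_rot"]);print("edge",s["tool_pos"]+r.apply(EDGE),r.inv().apply([0,0,-1]),proj(w,SQUARE))
g=w["pixels"].max(2)
for y in range(220,300,3):print(y,''.join('#' if k<45 else 'o' if k<110 else '.' for k in g[y,270:366:2]))
a=ctrl.snapshot("side");g=a["pixels"].max(2)
print(proj(a,SQUARE))
for y in range(166,194):print(y,''.join('#' if k<60 else 'o' if k<120 else '.' for k in g[y,330:375]))
E
```

```text
10.75 [ 514.265 -193.445   61.226] [3.142 0.436 0.486] [0.261 0.018 1.096]
tip at d=0,5,10,15,20 [455.054 258.754] [452.264 251.248] [449.583 244.039] [447.006 237.108] [444.527 230.44 ]
u0 419
202 xxxxoooxxxxxxxxxxxxxxxxxxxxxxxxxxxxxxxxoo-..................................
203 xxxxxxxxxxxxxxxxxxxxxxxxxxxxxxxxxxxxxxxxxoo-................................
204 xxxxxxxxxxxxxxxxxxxxxxxxxxxxxxxxoxxxxxxxxxxx-...............................
205 xxxxxoxxxxxxxxxxxxxxxxxxxxxxxxxxxxxxxxxxxxxo.......................-........
206 xxxxxxxoxxxxxxxxxxxxxxxxxxxxxxxxxxxxxxxxxxo.................................
207 xxxxxxxxxxoxxxxxxxxxxxxxxxxxxxxxxxxxxxxxxxooo...............................
208 xoxxxxxxxxxxxxxxxxxxxxxxxxxxxxxxxxxxxxxxxxxx-....................-..........
209 xxxxxxxxxxxxxxxooxxxxxxxxxxxxxxxxxxxxxxxxxx-.....................-..........
210 xxxxxxxxxxxxxxxxxxxxxxxxxxxxxxxxxxxxxxxxxo-......................-..........
211 xxxxxxxxxxxxxxxxxxxxxxxxxxxxxxxxxxxxxxxxo-......................-...........
212 xoxoooooooooooooooxooooooooooooooooooooooo-o-...............................
213 ooooooooooo
[... 8123 characters left out ...]

180 ...............o############o................
181 ................o############o...............
182 ................o#############...............
183 .................o############o..............
184 ..................############o..............
185 ..................o##########oo..............
186 ..................o######ooo.................
187 ...................ooooo.....................
188 .............................................
189 .............................................
190 .............................................
191 .............................................
192 .............................................
193 .............................................
```

```bash
cat > fit2.py <<'E'
from h import *
from scipy.optimize import least_squares
TB=[(3,12,.5),(3,12,-.5),(17,12,.5),(17,12,-.5),(3,-12,.5),(17,-12,.5)];ND=[(2,-2),(2,2),(-2,2)]
G={"r":(ROUND,FY,FX),"s":(SQUARE,FX,FY)}
def fit(w,k,px,drop=None,sh=.1):
    """p: pose corr(6), tab d, tab shift B, tab shift A, tab height, needle drop"""
    pad,A,B=G[k];n=pad+65*A;n[2]=66;px=np.array(px,float)
    def f(p):
        T=w["pose"].copy();T[:3,:3]=R.from_rotvec(p[3:6]/100).as_matrix()@T[:3,:3];T[:3,3]+=p[:3]
        q=n-[0,0,p[6]]+p[7]*B+p[8]*A;m=n-[0,0,p[10]]
        P=[q+kk*A+a*B+[0,0,b*p[9]] for kk,a,b in TB]+[m+a*B+[0,0,b] for a,b in ND]
        return np.r_[((proj(w,P,T)-px)/.4).ravel(),p[:3]/2,p[3:6],p[7:9]/.7,(p[9]-7)/sh,(p[10]-drop)/.02 if drop is not None else (p[10]-12)/20]
    s=least_squares(f,np.r_[np.zeros(6),14,0,0,7,drop or 12])
    C=np.linalg.inv(s.jac.T@s.jac);print("d",s.x[6],"needle",s.x[10],"diff",s.x[6]-s.x[10],"sd",(C[6,6]+C[10,10]-2*C[6,10])**.5,"other",s.x[:6],s.x[7:10],"rms px",np.sqrt(np.mean(s.fun[:18]**2))*.4)
E
python3 - <<'E'
from fit2 import *
L=lambda n:pickle.load(open(n+".pkl","rb"))
sq=[(461,223.2),(456,215.3),(487.5,223.5),(482.5,215.3),(450.3,256),(474.5,256.3),(458,255.8),(459.8,261.7),(457.5,267.6)]
z=lambda o,l:np.array(l)/7+o
r2=z((146,154),[(320,135),(336,70),(110,97),(128,30),(305,330),(114,300),(332,340),(327,383),(323,413)])
r3=z((139,183),[(315,135),(333,67),(95,97),(118,24),(305,320),(108,288),(332,350),(326,398),(320,426)])
r9=[(161.8,228),(165.5,218.2),(124.5,220),(130,210.7),(158.5,265.7),(124.5,258.3),(171.5,238.2),(168.5,244.7),(168,250.8)]
for sh in(.1,1.):
    fit(L("w11"),"s",sq,0,sh);fit(L("w2"),"r",r2,0,sh);fit(L("w3"),"r",r3,0,sh);fit(L("w9"),"r",r9,None,sh)
E
```

```text
d 19.693843863496188 needle 0.0004673798520494727 diff 19.693376483644137 sd 0.6369123716422254 other [ 2.66   4.781  4.674  0.316 -1.27  -0.791] [-1.202  0.237  6.975] rms px 0.47284180335564224
d 15.42995762537754 needle 0.00023371553319872314 diff 15.429723909844341 sd 0.5286022199315371 other [ 1.842 -2.774  2.337 -0.504  0.78  -0.027] [-0.538  0.051  6.876] rms px 0.3493291476627933
d 15.844498587959464 needle 0.00027217469068979645 diff 15.844226413268775 sd 0.4563540554583903 other [ 1.757 -3.897  2.722 -0.313 -0.082  0.19 ] [-0.653  0.313  6.839] rms px 0.37612628676651855
d 20.945674976672027 needle 20.346644800541085 diff 0.5990301761309418 sd 0.6142845848914984 other [ 2.782 -3.956  0.083 -1.112  0.487  0.816] [-0.527  0.41   6.798] rms px 0.4930189863577279
d 19.583494474109965 needle 0.0004485038421039265 diff 19.58304597026786 sd 0.6565611898191622 other [ 2.567  4.633  4.485  0.266 -1.31  -0.845] [-1.168  0.211  6.801] rms px 0.4771976469102218
d 15.026207531399882 needle 0.0001653364028366247 diff 15.026042194997045 sd 0.541557578842417 other [ 1.415 -1.733  1.653 -0.51   0.728  0.029] [-0.341 -0.037  6.176] rms px 0.250050674545608
d 15.416097581508145 needle 0.0002136728817691273 diff 15.415883908626377 sd 0.46805695735335884 other [ 1.214 -2.59   2.137 -0.361 -0.2    0.264] [-0.435  0.212  6.077] rms px 0.2416926051565366
d 18.701868704269803 needle 18.50703438050888 diff 0.19483432376092225 sd 0.6146687067296909 other [ 2.354 -2.84   0.065 -0.678  0.294  1.043] [-0.383  0.229  5.846] rms px 0.3013630982433524
```

The fit says the round hold was within 0.2–0.6 mm of level, with the needle just above the tab. The square tab drop is about 19.6 mm, or 13.4 mm of pad. I'll press 25 mm down first, then measure.

Call:
{"method": "jog_arm", "body": {"rows": [[0.28,0,0.6,0,0,0],[0.57,0,1.2,0,0,0],[0.76,0,1.63,0,0,0],[0.93,0,1.99,0,0,0],[1.06,0,2.26,0,0,0]]}}

```text
clock: 11.48
tool_pos: [515.2, -194.8, 37.5]
ee_rot: [3.139, 0.435, 0.491]
ft_force: [1.5, 0.2, 5.3]
gripper_width: 0.001
gripper_force: 2.8
```

Call:
{"method": "jog_arm", "body": {"rows": [[0,0,0,0,0,0]]}}

```text
clock: 11.6
tool_pos: [515.1, -194.8, 37.5]
ee_rot: [3.139, 0.435, 0.491]
ft_force: [0.9, -1.4, 5.7]
gripper_width: -0.0
gripper_force: 2.7
```

```bash
python3 asc.py w12 s
```

```text
11.6 [ 515.145 -194.775   37.508] [3.139 0.435 0.491] [ 0.895 -1.393  5.682]
tip at d=0,5,10,15,20 [466.324 299.459] [462.973 290.291] [459.768 281.52 ] [456.699 273.123] [453.758 265.075]
u0 429
239 ooooooooooxoooooooxooxooxoxoooooooooooo----.....................-...........
240 oooooooooooooooooooooooooooooooooooooooo-oo-....................-...........
241 ooooooooooooooooooooooooooooooooooooooooooo-................................
242 oooxoooooooxooooooooooooooooooooooxooooooooo...................-............
243 oooooooooooooooooooooooooooooooooooooooooooo-...............................
244 ooooooooooooooooo-o-ooooooooooooooooooooooooo.................-.............
245 ooooooooooooooooooooooooooooooooooooooooooooo-..............................
246 ooooooooooooooooooooooooooooooooooooooooo-oooo...............-..............
247 oooooooooooooo-ooooooooooooooooooooooooooooooo-.............................
248 oooooooooooooooooooooooooooooooooooooooo-o-----.............................
249 ooooooooooooooooooooooooooooooooooooooooxxxxxxooooooooooooooo...............
250 ---------
[... 5199 characters left out ...]
---------.---------------------.------.-------------
315 ----------------.---.----.-.---.-----------.--------------------.-----.-.---
316 ---.--------------.-----.----------------.----------------------.----.------
317 .-.---------------------.-----.--------..------------------------.-----.----
318 .-----------..--..-.--------.-----------------------------.------.----------
319 -------------------.-------.--.---.----------.---.--------------.---.-------
320 ---..---.---.--.------.---.--------------.---.--.-------.---.-------------.-
321 ..-.--...-.-.....----------------.---.-------.------.--.--.--------.--------
322 ....................-.----.------.------..-.---------.--.--.----------------
```

```bash
python3 - <<'E'
from fit2 import *
w=pickle.load(open("w12.pkl","rb"))
px=[(471.5,259.5),(466.5,249.5),(500.5,259.7),(496.5,250),(460,292),(484.5,292.3),(464,274.8),(464.5,280.9),(462,286.6)]
for sh in(.1,1.):fit(w,"s",px,None,sh)
E
```

```text
d 29.09972728503504 needle 21.854654531493193 diff 7.245072753541848 sd 0.5566585700891383 other [ 3.608  6.089  0.099  2.41  -1.542 -0.467] [-1.294 -0.647  6.959] rms px 0.6610917048371178
d 28.53786125626968 needle 21.408307770306422 diff 7.129553485963257 sd 0.5661308695200112 other [ 3.42   5.843  0.094  2.266 -1.595 -0.552] [-1.267 -0.687  6.73 ] rms px 0.6646724135654724
```

About 6–7 mm of needle travel remains. I'll go 3 mm more of pad.

Call:
{"method": "jog_arm", "body": {"rows": [[0.06,0,0.14,0,0,0],[0.13,0,0.27,0,0,0],[0.13,0,0.27,0,0,0]]}}

```text
clock: 12.02
tool_pos: [515.2, -194.8, 34.8]
ee_rot: [3.139, 0.435, 0.491]
ft_force: [1.0, -1.2, 7.7]
gripper_width: -0.001
gripper_force: 3.4
```

```bash
python3 asc.py w13 s|sed -n '10,60p'
```

```text
250 ooooooooooooooooooooooooooooooooooooooooooooo-..............-...............
251 oooooooooooooooooooooooooooooooooooooooooooooo..............................
252 ooooooooooooooooooooooooooooooooooooooo-ooo-oo-.............................
253 ooo-o-oo-oooo--ooo-o-oooo-oo-oooooo----oooooooo---.--------.................
254 ------------------------------------.oxxxxxxxxxxxxxxxxxxxxxxooooooo.........
255 -.-.--...--.---.-..---..--...--..--..x##############################........
256 -------------.-.-----.---------.--..-###############################x.......
257 .--------.-----.----.---.----.----..o################################.......
258 .---.-..-.--------.--..-------.--..-x################################x......
259 ------..----------.------.---.---..o##################################......
260 .--------.-..-.----------.-.---.-..x##################################x.....
261 -------------.-.----.--------.---.-####################################.....
262 .---------.------.----------.---..x####################################x....
263 .--------------.----.---.----.-..-x########
[... 2330 characters left out ...]
..x####xx#xx##x###xxx####x#xxxx###o-.---............
293 ----------.-----------.-..o####x####x#x#xxx##x##x########x-.-.--............
294 -------.------...--..----..##xxx#x###xxx#xx##x#x###x###x#-.-.---............
295 -..-.-------.-----.------..x####xxx####xxx##xxx#########x...--.--...........
296 ----.-.--.------------.--..ox##########################x-.--..---...........
297 -......---------..---.----.-----------------------------..----.---..........
298 .........-----.--.--------..-.............-...............--------..........
299 oooooooo..---.-----------------.--...--.---.-..-.----.-..------..-..........
300 ########..----.--.-------.-.-------.-.---.--------.---.--...---.---.........
```

About 3 mm of needle remains. I'll press 1.5 mm more of pad.

Call:
{"method": "jog_arm", "body": {"rows": [[0.06,0,0.14,0,0,0],[0.06,0,0.14,0,0,0],[0.06,0,0.14,0,0,0]]}}

```text
clock: 12.45
tool_pos: [515.2, -194.8, 33.4]
ee_rot: [3.139, 0.435, 0.491]
ft_force: [1.1, 0.2, 7.3]
gripper_width: -0.003
gripper_force: 3.7
```

```bash
python3 asc.py w14 s|sed -n '2,3p;12,60p'
```

```text
tip at d=0,5,10,15,20 [469.11  307.274] [465.632 297.761] [462.307 288.669] [459.126 279.971] [456.08  271.641]
u0 432
254 oooooooooooooooooooooooooooooooooooooooooo--oo-.............................
255 ---------------------------------------ooooooo..............................
256 -.---.-------..--.----------------.-.oxxxxxxxxxoxooooxoooxxxooooooo.........
257 .-.-...-----.---.----..-.-.--.--.-...x##############################........
258 ---.-.---------------.----..-.-----.-###############################x.......
259 ------..---.-------.-.-------------.o################################.......
260 .---.--..-.--------.---.---.---.--.-x################################x......
261 -.-.-.----.----.------.-----------.o##################################......
262 --------.---------.----.-.---.---.-###################################x.....
263 ----.-.------.-.--.-.----.-.---.-.o####################################.....
264 --------------.------.--------.-..x####################################x....
265 ---.----------------------.--....-######################################....
266 --..-
[... 2287 characters left out ...]
..#####xxxxxxx###xxxxxxx##xxxoxx##o..--.............
295 -.---.------.-.-.---.---..x###x######xxxx##x###x#####x###x-..---............
296 .-------.------.--------..o###xxxx#x#xx#xx#x#xxx##xxx#xx#o..-----...........
297 --.----.----.--.-.-------..###xxxxx#xxx##xx#xxx##x######x-.-.----...........
298 --.------.--.--.--..-.--...o#x##########################-..--.---...........
299 .-.---..----.-----.-------.-ooooooooooooooooooooooooooo-..-.-----...........
300 ........-..-..-.-..-.------.---------.---.-.---------.-..-.--.----..........
301 ooooooo-.-.-------.-.-------..-....-...-..-....-..-......-------.-..........
302 #######x...----..--...-.----------.-..-..---.-..-.-----------------.........
```

About 1.1 mm of needle remains. I'll add 0.5 mm of pad and begin the hold.

Call:
{"method": "jog_arm", "body": {"rows": [[0.02,0,0.05,0,0,0],[0.02,0,0.05,0,0,0],[0.02,0,0.05,0,0,0],[0.02,0,0.05,0,0,0],[0.02,0,0.05,0,0,0]]}}

```text
clock: 13.12
tool_pos: [515.2, -194.8, 33.0]
ee_rot: [3.139, 0.435, 0.491]
ft_force: [0.5, 0.1, 8.4]
gripper_width: 0.004
gripper_force: 3.9
```

```bash
python3 asc.py w15 s|sed -n '2,3p;12,60p'
```

```text
tip at d=0,5,10,15,20 [469.43  308.177] [465.936 298.626] [462.597 289.498] [459.402 280.766] [456.343 272.404]
u0 432
255 oooooooooooooooooooooooooooooooooooooooo-o-ooo-.............................
256 ------------------------------------..-oooooooo.............................
257 -.-.-.-...-....-..-.-............--..-xxxxxx###xooooooxoxooxxxxxxxxo........
258 .-.-.-.-.-------.--.---..----.---.--.o##############################x.......
259 ----.-..-.----.---.----.-----------.-x###############################.......
260 -.-.-----------.-----...-----.--.-..o################################x......
261 ---...-......-.---.--.--.----.---...x#################################......
262 --.-----------.-.--.-------.-.----.-##################################x.....
263 ----.-.-------.---.--------.--.-...o###################################.....
264 -.---.---..--------.----..--.-.--.-x###################################x....
265 -----.-.-.------.---------------..o#####################################....
266 ..-----------.-..-.------.----.-.-x#####################################x...
267 -.---
[... 2287 characters left out ...]
..o#####x#xx##xx##xxxxxx###xxxx###x-----............
296 ----..-------.--..----.-..o####x#x####xx###x##xxxx#x#x###x-..---............
297 ---.---.-----.----------...###xx#x#xxx#xxx#xxxxxx##x##xx#o...----...........
298 ----.-----------.-.-...--..o##x######xx##xxx####x#x#x###x-.--.---...........
299 -.----.-.-.-----------.--..ox###########################o.-------...........
300 -...-..----.--------.-----.-----------------------------..--.-----..........
301 .........----.------.-------.............................---------..........
302 oooooooo..-----.---..----.---.----.-.---..-.--.------..-.---.------.........
303 ########...---...----..-...---..--.--.--------.--..-------.--.--.--.........
```

Level to within about 0.4 mm, matching the round corner. I'll nudge slightly, finish the hold and release.

Call:
{"method": "jog_arm", "body": {"rows": [[0.01,0,0.01,0,0,0],[0.01,0,0.01,0,0,0],[0.01,0,0.01,0,0,0],[0.01,0,0.01,0,0,0],[0.01,0,0.01,0,0,0]]}}

```text
clock: 13.8
tool_pos: [515.2, -194.8, 32.8]
ee_rot: [3.139, 0.435, 0.491]
ft_force: [0.5, -0.2, 7.4]
gripper_width: 0.001
gripper_force: 3.9
```

Call:
{"method": "jog_arm", "body": {"rows": [[0,0,0,0,0,0],[0,0,0,0,0,0],[0,0,0,0,0,0],[0,0,0,0,0,0]]}}

```text
clock: 14.3
tool_pos: [515.2, -194.8, 32.8]
ee_rot: [3.139, 0.435, 0.491]
ft_force: [0.2, -0.1, 6.9]
gripper_width: 0.002
gripper_force: 3.9
```

Call:
{"method": "jog_arm", "body": {"rows": [[-0.17,0,-0.36,0,0,0],[-0.42,0,-0.91,0,0,0],[-0.85,0,-1.8,0,0,0],[-1.7,0,-3.6,0,0,0],[-2.9,0,-6.3,0,0,0]]}}

```text
clock: 14.92
tool_pos: [514.8, -194.2, 102.6]
ee_rot: [3.141, 0.436, 0.492]
ft_force: [1.0, 1.1, 1.3]
gripper_width: -0.0
gripper_force: 0.0
```

Call:
{"method": "jog_arm", "body": {"rows": [[-1,0,-2,0,0,0],[-1.7,0,-3.6,0,0,0],[-1.7,0,-3.6,0,0,0],[-1.7,0,-3.6,0,0,0]]}}

```text
clock: 15.42
tool_pos: [514.6, -194.3, 140.8]
ee_rot: [3.141, 0.436, 0.492]
ft_force: [0.6, -0.3, 1.2]
gripper_width: -0.006
gripper_force: 0.0
```

```bash
python3 asc.py w16 s|sed -n '1,3p;25,86p'
```

```text
15.425 [ 514.625 -194.326  140.824] [3.141 0.436 0.492] [ 0.612 -0.294  1.171]
tip at d=0,5,10,15,20 [419.388 167.244] [417.813 162.961] [416.286 158.806] [414.803 154.774] [413.364 150.859]
u0 386
137 xxxxxxxxxxxxxxoxxxxxxxxxxxxxxxxxxxxxxxxxxoo-------------..------............
138 xxxxxxxxxxxxxxxxxxxxxxxxxxxxxxxxxxxx#######xxxxxxxxxxxxxx..-----............
139 xxxxxxxxxxxxxxxxxxxxxxxxxxxxxxxxxxxx#####################o.-----............
140 xxxxxxxxxxxxxxxxxxxxxxxxxxxxxxxxxxx#######################.-----............
141 xxxxxxxxxxxxxxxxxxxxxxxxxxxxxxxxxxx#######################o-----............
142 xxxxxxxxxxxxxxxxxxxxxxxxxxxxxxxxxxx####xxx##xxx###x##x####x----.............
143 xxxxxxxxxxxxxxxxxxxxxxxxxxxxxxxxxxx###xxxoooooxxxxxxxxxxxxx----.............
144 xxxxxxxxxxxxxxxxxxxxxxxxxxxxxxxxxxx###xooooooooooooooooooox----.............
145 xxxxxxxxxxxxxxxxxxxxxxxxxxxxxxxxxx###xoooooooooooooooxoooxo---..............
146 xxxxxxxxxxxxxxxxxxxxxxxxxxxxxxxxxx###xoooooooooooooxooooox----..............
147 xxxxxxxoxxxxxxxxxxxxxxxxxxxxxxxxox###xoooooooooooooooooxox----..............
148 xxxoxxo
[... 3419 characters left out ...]
----------------------------------------o...........
191 ------------------------------------------------------------------..........
192 -----------------------------------------------------------------o..........
193 ------------------------------------------------------------------..........
194 -------------------------------------------------------------------.........
195 xxxxxxxxxxxxxxxxx-------------------------------------------------o.........
196 #################o--------------------------------------------------........
197 ooooooooooooooooo--------------------------------------------------o........
198 ---------------------------------------------------------------------.......
```

The square needle has sprung back (tip about (422,169)) and the arm is clear of everything. I'm handing in.

```bash
python3 -c "
from rig import ctrl
print(ctrl.close_job())"
```

```text
the job is handed in; nothing more can be done
None
```

I pressed the round-pad corner and then the square-pad corner until each needle was level with its tab (about 0.5 mm high at most, by the wrist camera), held each for over a second and released them; both needles sprang back, and the job is handed in at about 15.5 s with no verdict returned.

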